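# Empty the parts scoop and hang it up

## Robot

A 6-joint arm with a two-finger parallel gripper is mounted at the origin on the work surface. World frame = base frame: x ahead of the robot, y to its left, z up, the work surface at z = 0. Lengths are in m, angles in degrees, forces in N, time in s.
With the tool pointing down it reaches from about 0.25 to 0.725 m from the base axis. Payload 9.7 kg.
Tool frame: the origin (TCP) lies midway between the tips of the shut fingers; the grasp point (between the pads) lies 19 mm behind it; z points along the fingers, y is the line along which they close (so a half turn about z gives the same grasp; the last joint's range is limited). The gripper opens to 85 mm and grips with 20 to 120 N. Pads are 22 mm wide; open, the fingers measure 114 mm over their backs; the gripper's body (76 mm by 85 mm) begins 54 mm behind the grasp point. The pads swing forward as they close: fully open they stand 13 mm farther back than shut.
Start: joints at [63.197, 4.979, 10.078, 95.1, 0, 90], TCP at [0.248, 0.491, 0.231] pointing down, gripper open.
Joint ranges: [-179.16, 179.16], [-48.56, 103.87], [-65.8, 70.77], [-126.05, 130.52], [-82.76, 87.17], [-180, 180]. Speed limits (degrees/s): [127.2, 127.2, 147.25, 180, 180, 180].

## Interface

Orientations are given as [roll, pitch, yaw] about the fixed x, y, z axes, in that order (R = Rz(yaw) Ry(pitch) Rx(roll)).
In Python, from workcell import readout, imaging, bot, spotter gives the robot as it stands.
- The arm moves only by the shell command python3 -m jog 'ROWS' [FORCE]. ROWS is JSON, a list of rows, each an object with "rotation": the turn, a rotation vector about the world's x, y, z in degrees, a list of three; "translation": the shift along the world's x, y, z in mm, a list of three; "grip": the finger opening in mm, from 0 to 85.4. In form: [{"rotation": [wx, wy, wz], "translation": [dx, dy, dz], "grip": grip}, ...]. A call has 1 to 20 rows; each row is the pose to reach, as a shift and turn from the pose commanded when the call began; what a row does not reach only later rows make up. A row lasts 1/10 s, in which the tool goes at most 50 mm and 8.59 degrees, less where a joint would pass 70% of its speed; a pose out of reach is approached as far as the arm can. A call with a gripper value outside its range is refused whole. The fingers move at their own pace and stop on an object; FORCE is the grip in N (left out, the last holds). Time passes only in rows, so rows that repeat a pose let the fingers close. It gives the time, the measured TCP pose, the force, the opening and the grip force at its end, in the units of the state.
- readout.get_obs(): the state, without advancing time (a new reading comes with each control period).
- imaging.camera(name): name is "side" or "top" or "wrist"; returns (picture, depth): 400x640x3 uint8, red, green, blue; 400x640 float32, m along the optical axis (not along the pixel's ray), 0 where there is no reading.
- imaging.camera_info(name): a dict with "vertical_fov" (degrees; the focal length in pixels is half the picture's height over the tangent of half this angle, whatever the lens; pixels are square), "cx", "cy" (the principal point, pixels), "extrinsics" (4x4, takes a point from camera to world coordinates); the wrist camera has in their place "tool_from_camera" (4x4, takes a point from camera to tool coordinates, whose origin is the TCP and whose axes are the flange's). Camera axes: x right, y down, z forward; pixel columns grow to the right and rows downward; lengths in m; the calibration is good to about 2 mm. The wrist camera is an equidistant fisheye: a pixel r from the principal point sees the ray r / f radians off the axis. A picture is of the moment at which its call begins: read the wrist's pose just before it. camera_info takes no time and is no camera call.
- bot.job_done(): hands the job in; it is judged then, once.
Trained networks look in the newest picture that a camera, given by its name, has taken for a name from the list of things; names that differ only in an ending like _2 or _b are one class to them, and where a whole thing is asked for, a point or a joint stands for the part that bears it (a point fixed in the world has none). Each returns a list of dicts, best first, with "confidence" (0 to 1); they miss things now and then, are a little off and sometimes report something else, mostly with a low value. They report only what shows in the picture. A call takes as long as a camera call. They do not tell look-alikes from the thing itself.
- spotter.spot_in(camera, target): "box" ([centre column, centre row, width, height] in pixels, round what is visible of it).
- spotter.mark_of(camera, target): "uv" ([column, row] in pixels: a listed point, or the origin of a listed thing).
The state is a dict: "time": time; "q": joint angles; "qd": joint speeds; "joint_efforts": joint torques, N m; "ee_pos": TCP position; "tcp_rot": TCP orientation; "wrist_force": force on the tool from outside, world axes, zero at the start; "torque": the same for the moment, N m; "opening": finger opening in m; "grasp_force": force on a finger pad.
Only numpy, scipy, OpenCV 4.12 (cv2) and the standard library are available. Lean on these libraries where they do the work, as an engineer would, in place of code of your own. Each camera call takes 0.05 s, during which the arm holds its last target. There are 200 camera calls.

## Task

Tip the three ball knobs out of the metal parts scoop into the open kit tray, so that all three lie in the tray. Then hang the empty scoop by the hole in its back plate on the single-peg stand, upright, with the back plate flat against the board and the mouth pointing away from it, and let go. Leave the tape roll, battery pack, screwdriver, drill and spray bottle where they are.

Things in the scene. Friction and masses are not known exactly. Their poses are not given: they have to be found in the camera images.
- scoop: Loose aluminium parts scoop, 250 g, starts standing on the table holding the knobs, mouth roughly to the robot. Origin: centre of its underside, z up, open mouth to its own -x; 80 mm wide (y). Side walls 50 mm high, x = -50 to 35 mm. Back plate 10 mm thick (x = 35 to 45 mm), 80 mm wide, 172 mm high; grip it above its hole (z = 120 to 172 mm) from above, across the 10 mm.
- scoop_hole (a point): Centre of the hang hole through the scoop's back plate, at (40, 0, 104) mm in the scoop's frame. The hole is rectangular, 36 mm wide (y) by 32 mm high (z = 88 to 120 mm).
- scoop_lip (a point): Middle of the scoop's front lip, over which the knobs leave: (-50, 0, 26) mm in the scoop's frame. No front wall; the flat floor slopes down by 9 degrees from here to the back plate, so the knobs stay in while it is carried level.
- knob_a: Black plastic ball knob, 32 mm ball with a short 12 mm wide brass sleeve standing 2 mm out of one side, 30 g. Origin: centre of the ball. Starts in the scoop.
- knob_b: Second ball knob, the same.
- knob_c: Third ball knob, the same.
- kit_tray: Fixed open grey plastic tray, outside 180 mm (its x) by 150 mm (its y) by 45 mm high, walls 4 mm, floor about 4 mm thick. Origin: centre of its underside, z up.
- peg_stand: Fixed stand with one round peg: upright plywood board 50 mm wide, 10 mm thick, 183 mm high, on a steel foot. Origin on the table under the middle of the board's front face (plane x = 0); its -x points out of the board along the peg, roughly to the robot. The scoop hangs with its plate's back against the board, mouth away from the board, its underside about 57 mm above the table.
- peg_root (a point): Where the peg's axis meets the board's front face, 170 mm above the table; axes as the stand's. The peg is steel, 14 mm thick, and rises by 16 degrees towards its free end.
- peg_tip (a point): Free end of the peg: (-67, 0, 189) mm in the stand's frame.
- fork_stand: Fixed, lower stand (board 110 mm wide, 135 mm high) with two thin prongs that carry a spanner laid across them; not the scoop's place. Origin and axes like the peg stand's.
- tape_roll: Bystander: roll of masking tape lying flat, 90 mm across, 25 mm high. Origin: centre of its underside.
- battery: Bystander: black battery pack, 110 x 70 mm, 56 mm high. Origin: centre of its underside.
- screwdriver: Bystander: screwdriver 160 mm long lying on the table near the robot, along its own x. Origin at its underside, mid-length.
- drill: Bystander: cordless drill standing on its battery pack, about 220 mm high and 230 mm long. Origin: centre of its underside.
- spray_bottle: Bystander: white spray bottle, 78 mm thick, 216 mm high. Origin: centre of its underside.
Things that resemble listed ones, but are neither listed nor needed, are in the scene too. Of the things shaped like the kit_tray, the grey one is meant.

How it is judged:
By the outcome, as a careful person would: the job done as asked, in the order asked, and still so for the second after the job is handed in, with the robot touching nothing.
It also fails if it takes over 70 s, if anything falls off the work surface, if the arm or the gripper's body presses on something with over 40 N, if the wrist force passes 120 N, or if a joint passes its speed limit or range.

## Working session

There is one attempt and no reset: what is moved stays moved. The work goes in short steps, Python scripts to look and compute and a shell command to move; the robot and the scene stay as the last step left them, time stands still between calls to the robot, and variables do not carry over. Pictures are saved under pics/ and viewed, at most 10 in all, crops included, and the job is handed in when it is done.

```bash
mkdir -p pics; ls
cat > h.py <<'E'
import numpy as np, cv2
from workcell import readout, imaging, bot, spotter
from scipy.spatial.transform import Rotation as R
def cloud(cam, d):
    i=imaging.camera_info(cam); f=200/np.tan(np.radians(i["vertical_fov"]/2))
    v,u=np.mgrid[:400,:640]
    p=np.stack([(u-i["cx"])/f*d,(v-i["cy"])/f*d,d],-1)
    T=np.array(i["extrinsics"]); P=p@T[:3,:3].T+T[:3,3]; P[d==0]=np.nan
    return P
def proj(cam,p):
    i=imaging.camera_info(cam); f=200/np.tan(np.radians(i["vertical_fov"]/2))
    T=np.linalg.inv(np.array(i["extrinsics"])); q=T[:3,:3]@p+T[:3,3]
    return q[:2]/q[2]*f+[i["cx"],i["cy"]]
E
python3 - <<'E'
from h import *
o=readout.get_obs(); print(o)
for c in ["top","side"]:
    p,d=imaging.camera(c); cv2.imwrite(f"pics/{c}0.png",p[:,:,::-1]); np.savez(f"{c}0.npz",p=p,d=d)
    print(c,{k:np.round(v,3).tolist() for k,v in imaging.camera_info(c).items() })
    P=cloud(c,d)
    for t in ["scoop","scoop_hole","kit_tray","peg_stand","peg_root","peg_tip","scoop_lip"]:
        print(t,[(np.round(x["uv"]).tolist(),round(x["confidence"],2),np.round(P[int(np.clip(x["uv"][1],0,399)),int(np.clip(x["uv"][0],0,639))],3).tolist()) for x in spotter.mark_of(c,t)[:3]])
E
```

```text
pics
{'time': 0.0, 'q': array([6.31985789e+01, 5.01185618e+00, 1.00320043e+01, 9.50997284e+01,
       4.01064267e-05, 8.99982421e+01]), 'qd': array([-0.05868363,  0.05460783, -0.01275145, -0.05355885, -0.11147574,
       -0.02758301]), 'joint_efforts': array([-1.12496982e-03, -5.20382595e+01,  4.64809692e+01,  1.61105470e-02,
       -7.74341129e-05,  8.77762972e-06]), 'ee_pos': array([0.24788434, 0.49069778, 0.23055388]), 'tcp_rot': array([-1.79920420e+02, -4.25480569e-05,  1.53200337e+02]), 'wrist_force': array([ 0.01491409,  0.52226   , -0.88013957]), 'torque': array([-0.04442547,  0.00649228, -0.03632351]), 'grasp_force': 0.0, 'opening': 0.0853226001217524}
top {'vertical_fov': 43.851, 'cx': 321.978, 'cy': 197.231, 'extrinsics': [[-0.015, -0.996, 0.091, 0.338], [-1.0, 0.014, -0.007, -0.014], [0.006, -0.091, -0.996, 1.624], [0.0, 0.0, 0.0, 1.0]]}
scoop [([381.0, 206.0], 0.73, [0.453, -0.21, 0.039]), ([261.0, 133.0], 0.72, [0.663, 0.153, 0.182]), ([313.0, 127.0], 0.3, [0.708, 0.0, 0.061])]
scoop_hole [([380.0, 192.0], 0.75, [0.484, -0.195, 0.174])]
kit_tray [([392.0, 274.0], 0.87, [
[... 340 characters left out ...]
op_lip [([386.0, 222.0], 0.56, [0.402, -0.227, 0.023])]
side {'vertical_fov': 43.601, 'cx': 316.288, 'cy': 208.231, 'extrinsics': [[-0.995, -0.065, 0.074, 0.349], [-0.097, 0.774, -0.626, 0.969], [-0.016, -0.63, -0.776, 1.351], [0.0, 0.0, 0.0, 1.0]]}
scoop []
scoop_hole [([313.0, 165.0], 0.86, [0.491, -0.175, 0.16])]
kit_tray [([384.0, 316.0], 0.95, [0.281, 0.537, 0.521]), ([384.0, 182.0], 0.82, [0.244, -0.266, -0.001])]
peg_stand [([252.0, 272.0], 0.98, [0.657, 0.157, 0.004])]
peg_root [([246.0, 239.0], 0.55, [0.651, 0.153, 0.178])]
peg_tip [([247.0, 241.0], 0.41, [0.648, 0.158, 0.175]), ([326.0, 183.0], 0.34, [0.454, -0.209, 0.042])]
scoop_lip [([347.0, 184.0], 0.7, [0.381, -0.238, 0.006])]
```

View pics/top0.png

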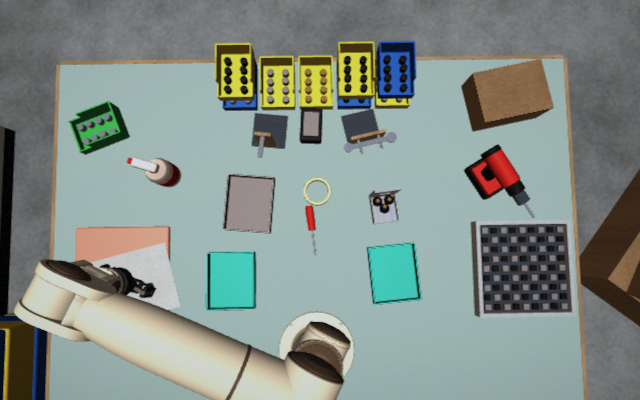

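View pics/side0.png

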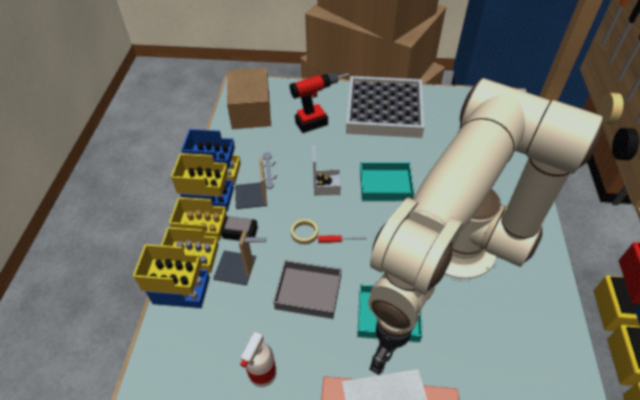

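The top view shows the grey tray at about (249,204), between the two teal ones. The scoop is at (383,205) with its plate on the far side, the peg stand at (265,135), and the fork stand at (367,135). Next I'll fit their poses from the depth data.

Run:
```python
from h import *
def rect(n,q):
    r=cv2.minAreaRect((q[:,:2]*1000).astype(np.float32)); print(n,len(q),np.round(r[0],1),np.round(r[1],1),round(r[2],1),"z",np.round(np.percentile(q[:,2],[5,50,95]),3))
for c in ["top","side"]:
    P=cloud(c,np.load(c+"0.npz")["d"]).reshape(-1,3); P=P[~np.isnan(P[:,0])]
    def box(x,y,z): return P[(P[:,0]>x[0])&(P[:,0]<x[1])&(P[:,1]>y[0])&(P[:,1]<y[1])&(P[:,2]>z[0])&(P[:,2]<z[1])]
    print(c,"table z",np.median(box((.3,.4),(-.1,.1),(-.02,.02))[:,2]))
    rect("tray",box((.36,.58),(.12,.31),(.036,.055)))
    rect("trayall",box((.36,.58),(.12,.31),(.015,.055)))
    rect("plate",box((.42,.56),(-.3,-.12),(.1,.19)))
    rect("platetop",box((.42,.56),(-.3,-.12),(.155,.19)))
    rect("scooplow",box((.36,.5),(-.3,-.12),(.035,.06)))
    rect("board",box((.6,.72),(.08,.25),(.06,.2)))
    rect("boardtop",box((.6,.72),(.08,.25),(.172,.2)))
    q=box((.54,.655),(.08,.25),(.165,.21)); print("peg",np.round(q[np.argsort(q[:,0])][::max(1,len(q)//10)],3).tolist())
    rect("foot",box((.58,.76),(.08,.25),(.004,.03)))
    rect("fork",box((.58,.75),(-.2,-.05),(.08,.2)))
    rect("bins",box((.74,.8),(-.1,.35),(.03,.3)))
```

```text
top table z -0.0008451480124421762
tray 294 [468.4 212.2] [150.9 180.5] 85.0 z [0.038 0.043 0.049]
trayall 443 [468.4 212.1] [151.2 180.6] 85.0 z [0.018 0.04  0.048]
plate 143 [ 491.6 -216.4] [10.6 81. ] 7.1 z [0.117 0.168 0.174]
platetop 105 [ 491.6 -216.2] [10.6 80. ] 7.1 z [0.161 0.17  0.175]
scooplow 290 [ 449.8 -221. ] [94.1 80.9] 7.2 z [0.036 0.044 0.054]
board 249 [633.6 153.4] [50.5 64.7] 86.1 z [0.076 0.178 0.188]
boardtop 153 [633.7 153.6] [50.  64.7] 86.1 z [0.174 0.182 0.19 ]
peg [[0.589, 0.157, 0.197], [0.596, 0.164, 0.19], [0.603, 0.164, 0.184], [0.611, 0.152, 0.188], [0.618, 0.161, 0.185], [0.624, 0.15, 0.183], [0.633, 0.15, 0.182], [0.64, 0.15, 0.178], [0.646, 0.147, 0.179], [0.653, 0.138, 0.186], [0.655, 0.144, 0.178]]
foot 909 [670.9 165. ] [168.8 178.2] 89.6 z [0.004 0.008 0.015]
fork 412 [ 638.1 -147.9] [ 55.9 115.2] 13.1 z [0.093 0.126 0.136]
bins 748 [770.1  98.4] [394.2  59.5] 90.0 z [0.033 0.046 0.122]
side table z -0.0005377649370985615
tray 415 [469.2 210.6] [157.1 181. ] 85.2 z [0.037 0.043 0.048]
trayall 894 [469.2 210.6] [157.2 181. ] 85.2 z [0.017 0.035 0.047]
plate 95 [ 492.2 -217.8] [ 8.2 87.5] 5.6 z [0.107 0.169 0.176]
platetop 62 [ 491.6 -218. ] [ 6.9 87.2] 5.6 z [0.163 0.172 0.176]
scooplow 288 [ 448.2 -219.2] [90.8 90.5] 4.9 z [0.036 0.044 0.052]
board 374 [642.9 160.8] [52.9 70.9] 59.0 z [0.069 0.159 0.187]
boardtop 158 [641.5 161.2] [47.3 70.9] 63.2 z [0.174 0.182 0.19 ]
peg [[0.59, 0.163, 0.19], [0.597, 0.157, 0.185], [0.605, 0.163, 0.187], [0.611, 0.162, 0.185], [0.618, 0.154, 0.188], [0.624, 0.16, 0.176], [0.63, 0.152, 0.184], [0.638, 0.157, 0.186], [0.645, 0.154, 0.18], [0.652, 0.154, 0.175], [0.655, 0.151, 0.179]]
foot 922 [669.9 165.5] [179.7 168.7] 0.2 z [0.005 0.009 0.016]
fork 261 [ 639.3 -147.4] [ 52.6 114.5] 10.5 z [0.101 0.126 0.137]
bins 824 [770.   98.8] [397.3  59.8] 90.0 z [0.032 0.046 0.123]
```

```bash
python3 -m jog '[{"rotation":[0,0,-56],"translation":[244,-707,0],"grip":85},{"rotation":[0,0,-56],"translation":[244,-707,0],"grip":85},{"rotation":[0,0,-56],"translation":[244,-707,0],"grip":85},{"rotation":[0,0,-56],"translation":[244,-707,0],"grip":85},{"rotation":[0,0,-56],"translation":[244,-707,0],"grip":85},{"rotation":[0,0,-56],"translation":[244,-707,0],"grip":85},{"rotation":[0,0,-56],"translation":[244,-707,0],"grip":85},{"rotation":[0,0,-56],"translation":[244,-707,0],"grip":85},{"rotation":[0,0,-56],"translation":[244,-707,0],"grip":85},{"rotation":[0,0,-56],"translation":[244,-707,0],"grip":85},{"rotation":[0,0,-56],"translation":[244,-707,0],"grip":85},{"rotation":[0,0,-56],"translation":[244,-707,0],"grip":85},{"rotation":[0,0,-56],"translation":[244,-707,0],"grip":85},{"rotation":[0,0,-56],"translation":[244,-707,0],"grip":85},{"rotation":[0,0,-56],"translation":[244,-707,0],"grip":85},{"rotation":[0,0,-56],"translation":[244,-707,0],"grip":85},{"rotation":[0,0,-56],"translation":[244,-707,0],"grip":85},{"rotation":[0,0,-56],"translation":[244,-707,0],"grip":85}]'
python3 - <<'E'
from h import *
print(readout.get_obs()["q"])
p,d=imaging.camera("wrist"); cv2.imwrite("pics/w1.png",p[:,:,::-1])
for c in ["top","side"]:
    P=cloud(c,np.load(c+"0.npz")["d"]).reshape(-1,3); P=P[~np.isnan(P[:,0])]
    def box(x,y,z): return P[(P[:,0]>x[0])&(P[:,0]<x[1])&(P[:,1]>y[0])&(P[:,1]<y[1])&(P[:,2]>z[0])&(P[:,2]<z[1])]
    q=box((.64,.69),(.1,.2),(.174,.2)); r=cv2.minAreaRect((q[:,:2]*1000).astype(np.float32)); print(c,"board",len(q),r,np.median(q[:,2]))
    b=box((.64,.69),(.1,.2),(.1,.2)); print(np.round(b.min(0),4),np.round(b.max(0),4))
    g=box((.57,.638),(.12,.19),(.165,.21)); f=np.polyfit(g[:,0],g[:,1],1); print("peg y(x) slope",f, "min x",g[:,0].min(), "at .6",np.polyval(f,.6),"at .655",np.polyval(f,.655),"z fit",np.polyfit(g[:,0],g[:,2],1))
E
```

```text
time: 2.6
ee_pos: [0.4918, -0.2154, 0.2315]
tcp_rot: [-180.0, -0.0, 97.2]
wrist_force: [0.3, -0.7, -0.2]
opening: 0.0851
grasp_force: 0.0
[-2.36553572e+01  3.17253584e+00  8.18824927e+00  9.50226619e+01
  1.09774420e-02  5.91219438e+01]
top board 84 ((652.6641845703125, 152.66456604003906), (49.62260818481445, 26.041860580444336), 82.07886505126953) 0.18069298018025282
[0.6405 0.1262 0.1005] [0.6667 0.1771 0.1886]
peg y(x) slope [-0.10636019  0.22122031] min x 0.5888100789830377 at .6 0.1574041965002469 at .655 0.15155438603929913 z fit [-0.26571352  0.34927563]
side board 86 ((653.1647338867188, 151.08595275878906), (52.23543167114258, 26.28108024597168), 85.5066909790039) 0.18112604586392056
[0.6409 0.1225 0.1003] [0.6707 0.1794 0.1868]
peg y(x) slope [-0.07455671  0.20395955] min x 0.5901010873823159 at .6 0.1592255219741049 at .655 0.15512490315183147 z fit [-0.2274941   0.32464465]
```

```bash
python3 -m jog '[{"rotation":[0,0,0],"translation":[0,-1,-40],"grip":85},{"rotation":[0,0,0],"translation":[0,-1,-75],"grip":85},{"rotation":[0,0,0],"translation":[0,-1,-95],"grip":60},{"rotation":[0,0,0],"translation":[0,-1,-95],"grip":30},{"rotation":[0,0,0],"translation":[0,-1,-95],"grip":20},{"rotation":[0,0,0],"translation":[0,-1,-95],"grip":5},{"rotation":[0,0,0],"translation":[0,-1,-95],"grip":5},{"rotation":[0,0,0],"translation":[0,-1,-95],"grip":5},{"rotation":[0,0,0],"translation":[0,-1,-95],"grip":0}]' 90
```

```text
time: 3.55
ee_pos: [0.4928, -0.2173, 0.1381]
tcp_rot: [179.9, 0.1, 97.2]
wrist_force: [-0.9, 1.8, 6.8]
opening: 0.009
grasp_force: 88.9
```

View pics/w1.png

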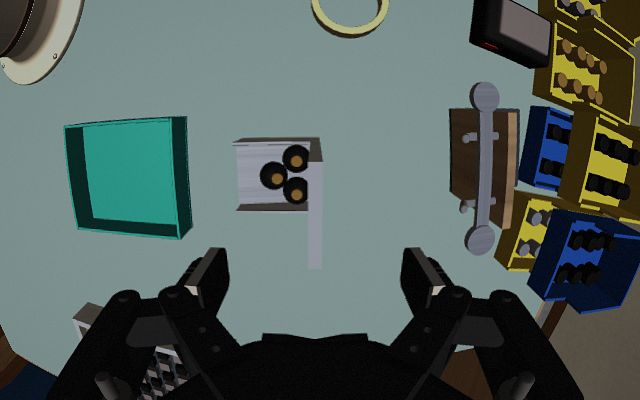

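The wrist view shows the three knobs at (273,175), (295,157) and (295,190) in the scoop, which is now gripped. Next I'll lift it and carry it level to the tray.

```bash
python3 -m jog '[{"rotation":[0,0,0],"translation":[0,0,10],"grip":0},{"rotation":[0,0,0],"translation":[0,0,30],"grip":0},{"rotation":[0,0,0],"translation":[0,0,55],"grip":0},{"rotation":[0,0,0],"translation":[2,10,72],"grip":0},{"rotation":[0,0,-1],"translation":[5,28,77],"grip":0},{"rotation":[0,0,-2],"translation":[9,54,77],"grip":0},{"rotation":[0,0,-3],"translation":[14,84,77],"grip":0},{"rotation":[0,0,-4],"translation":[19,116,77],"grip":0},{"rotation":[0,0,-5],"translation":[24,150,77],"grip":0},{"rotation":[0,0,-6],"translation":[29,185,77],"grip":0},{"rotation":[0,0,-7],"translation":[34,220,77],"grip":0},{"rotation":[0,0,-8],"translation":[39,255,77],"grip":0},{"rotation":[0,0,-9],"translation":[44,290,77],"grip":0},{"rotation":[0,0,-10],"translation":[49,325,77],"grip":0},{"rotation":[0,0,-11],"translation":[54,357,77],"grip":0},{"rotation":[0,0,-12],"translation":[58,386,77],"grip":0},{"rotation":[0,0,-12],"translation":[61,408,77],"grip":0},{"rotation":[0,0,-12],"translation":[64,424,77],"grip":0},{"rotation":[0,0,-12],"translation":[65,431,77],"grip":0},{"rotation":[0,0,-12],"translation":[65,431,77],"grip":0}]'
python3 - <<'E'
from h import *
print(readout.get_obs()["q"])
a=[]
for c in ["top","side"]:
    p,d=imaging.camera(c); np.savez(c+"1.npz",p=p,d=d)
    y,x=(120,180) if c=="top" else (170,190)
    a.append(cv2.resize(p[y:y+150,x:x+200,::-1],(400,300),interpolation=cv2.INTER_CUBIC))
cv2.imwrite("pics/c1.png",np.hstack(a))
E
```

```text
time: 5.55
ee_pos: [0.5571, 0.2142, 0.2132]
tcp_rot: [-180.0, 0.0, 85.2]
wrist_force: [0.3, -0.2, -3.6]
opening: 0.0089
grasp_force: 87.8
[ 2.10382415e+01  1.12233495e+01  1.50241392e+01  9.38286858e+01
 -9.20478245e-03  1.15800276e+02]
```

View pics/c1.png

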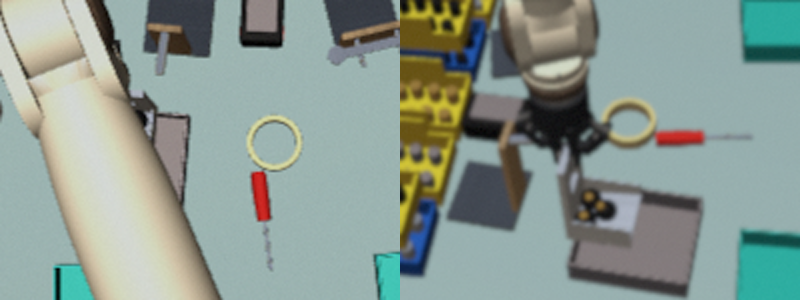

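The side crop shows the scoop held level over the back of the grey tray, with all three knobs at about (595,205). Now I'll tip it about its lip.

```bash
python3 -m jog '[{"rotation":[-0.4,-5,0],"translation":[-10,1,-7],"grip":0},{"rotation":[-0.9,-10,0],"translation":[-21,2,-13],"grip":0},{"rotation":[-1.3,-15,0],"translation":[-33,3,-18],"grip":0},{"rotation":[-1.7,-20,0],"translation":[-44,4,-20],"grip":0},{"rotation":[-2.2,-25,0],"translation":[-56,5,-21],"grip":0},{"rotation":[-2.6,-30,0],"translation":[-68,6,-21],"grip":0},{"rotation":[-3,-35,0],"translation":[-81,7,-21],"grip":0},{"rotation":[-3.5,-40,0],"translation":[-94,8,-21],"grip":0},{"rotation":[-3.9,-45,0],"translation":[-106,9,-21],"grip":0},{"rotation":[-4.4,-50,0],"translation":[-118,10,-21],"grip":0},{"rotation":[-4.4,-50,0],"translation":[-118,10,-21],"grip":0},{"rotation":[-4.4,-50,0],"translation":[-118,10,-21],"grip":0},{"rotation":[-4.4,-50,0],"translation":[-118,10,-21],"grip":0},{"rotation":[-4.4,-50,0],"translation":[-118,10,-21],"grip":0}]'
python3 - <<'E'
from h import *
print(readout.get_obs()["q"])
a=[]
for c in ["top","side"]:
    p,d=imaging.camera(c)
    y,x=(120,180) if c=="top" else (220,210)
    a.append(cv2.resize(p[y:y+150,x:x+200,::-1],(400,300),interpolation=cv2.INTER_CUBIC))
cv2.imwrite("pics/c2.png",np.hstack(a))
E
```

```text
time: 7.05
ee_pos: [0.4397, 0.2236, 0.193]
tcp_rot: [129.8, 0.1, 85.0]
wrist_force: [0.1, -0.4, -2.7]
opening: 0.0089
grasp_force: 88.9
[ 47.62071845 -41.02009909 -43.30942777  51.71183498 -37.66406363
 129.87017864]
```

View pics/c2.png

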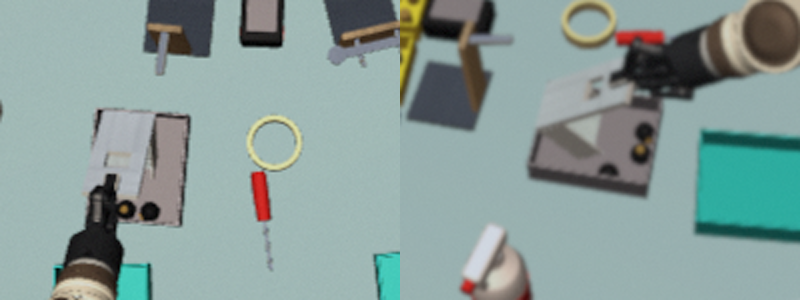

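The top and side crops show all three knobs in the grey tray: side view at about (645,130), (640,150) and (607,170). Now I'll lift, level the scoop, and take it to a point in front of the peg.

```bash
python3 -m jog '[{"rotation":[0,0,0],"translation":[0,0,20],"grip":0},{"rotation":[0.6,7,0],"translation":[17,-1,45],"grip":0},{"rotation":[1.2,14,0],"translation":[34,-2,55],"grip":0},{"rotation":[1.8,21,0],"translation":[52,-4,60],"grip":0},{"rotation":[2.4,28,0],"translation":[69,-6,63],"grip":0},{"rotation":[3,35,0],"translation":[86,-7,65],"grip":0},{"rotation":[3.7,42,0],"translation":[102,-8,66],"grip":0},{"rotation":[4.4,50,0],"translation":[115,-10,67],"grip":0},{"rotation":[4.4,50,0],"translation":[115,-10,67],"grip":0},{"rotation":[4.4,50,0],"translation":[115,-10,67],"grip":0}]'
python3 - <<'E'
from h import *
o=readout.get_obs(); print(o["q"],o["tcp_rot"])
p,d=imaging.camera("wrist"); cv2.imwrite("pics/w2.png",p[:,:,::-1]); np.savez("w2.npz",p=p,d=d,e=o["ee_pos"],r=o["tcp_rot"])
i=imaging.camera_info("wrist"); print(i)
f=200/np.tan(np.radians(i["vertical_fov"]/2))
v,u=np.mgrid[:400,:640]; dx,dy=u-i["cx"],v-i["cy"]; r=np.hypot(dx,dy)+1e-9; t=r/f
k=np.where(t<1.45,np.tan(np.minimum(t,1.45)),np.nan)/r*d
pc=np.stack([dx*k,dy*k,d],-1); T=np.array(i["tool_from_camera"])
A=R.from_euler("xyz",o["tcp_rot"],degrees=True).as_matrix()
P=(pc@T[:3,:3].T+T[:3,3])@A.T+o["ee_pos"]; P[d==0]=np.nan; np.save("w2P.npy",P)
P=P.reshape(-1,3); P=P[~np.isnan(P[:,0])]
def box(x,y,z): return P[(P[:,0]>x[0])&(P[:,0]<x[1])&(P[:,1]>y[0])&(P[:,1]<y[1])&(P[:,2]>z[0])&(P[:,2]<z[1])]
def rect(n,q):
    if len(q)<5: print(n,len(q)); return
    r=cv2.minAreaRect((q[:,:2]*1000).astype(np.float32)); print(n,len(q),np.round(r[0],1),np.round(r[1],1),round(r[2],1),"z",np.round(np.percentile(q[:,2],[5,50,95]),3))
print("table",np.median(box((.3,.6),(0,.1),(-.02,.02))[:,2]))
rect("boardtop",box((.647,.69),(.1,.2),(.174,.195)))
rect("boardface",box((.63,.69),(.1,.2),(.03,.15)))
rect("peg",box((.57,.64),(.12,.19),(.165,.21)))
g=box((.57,.638),(.12,.19),(.165,.21)); f=np.polyfit(g[:,0],g[:,1],1); print("peg",f,g[:,0].min(),np.polyval(f,[.6,.655]))
rect("plate",box((.5,.6),(.1,.3),(.22,.33)))
E
```

```text
time: 8.15
ee_pos: [0.556, 0.2134, 0.2561]
tcp_rot: [-179.8, 0.1, 85.1]
wrist_force: [-0.3, 0.7, -2.6]
opening: 0.0089
grasp_force: 88.8
[ 2.10171126e+01  1.23931060e+01  2.11959345e+01  9.90387329e+01
 -3.75014261e-02  1.15929436e+02] [-1.79804241e+02  1.36878319e-01  8.50879882e+01]
{'vertical_fov': 65.70646984690485, 'cx': 314.41777590601924, 'cy': 197.12645377549373, 'tool_from_camera': array([[ 8.81470195e-04, -9.57941678e-01, -2.86961609e-01,
         7.41618371e-02],
       [ 9.99999399e-01,  6.57139065e-04,  8.78057406e-04,
         1.36223728e-03],
       [-6.52554101e-04, -2.86962210e-01,  9.57941681e-01,
        -1.42743590e-01],
       [ 0.00000000e+00,  0.00000000e+00,  0.00000000e+00,
         1.00000000e+00]])}
table 0.00010899340086706344
boardtop 926 [657.7 152.2] [50.9 22. ] 84.6 z [0.176 0.183 0.184]
boardface 1702 [658.5 153. ] [52.3 11.3] 73.0 z [0.039 0.1   0.145]
peg 919 [616.  157.2] [13.7 48.8] 83.5 z [0.179 0.187 0.194]
peg [-0.08521052  0.21159675] 0.5916847017453783 [0.16047044 0.15578386]
plate 19109 [556.7 218.5] [82.9 65.1] 24.6 z [0.273 0.31  0.329]
```

View pics/w2.png

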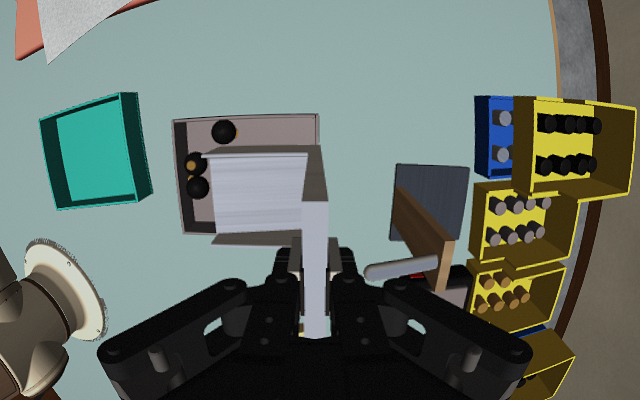

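The wrist view shows the knobs in the tray at (223,132), (195,165) and (198,187). The peg tip is at (368,272). I'll refine the stand and scoop poses from this view.

Run:
```python
from h import *
P=np.load("w2P.npy").reshape(-1,3); P=P[~np.isnan(P[:,0])]
def box(x,y,z): return P[(P[:,0]>x[0])&(P[:,0]<x[1])&(P[:,1]>y[0])&(P[:,1]<y[1])&(P[:,2]>z[0])&(P[:,2]<z[1])]
def rect(n,q):
    if len(q)<5: print(n,len(q)); return
    r=cv2.minAreaRect((q[:,:2]*1000).astype(np.float32)); print(n,len(q),np.round(r[0],1),np.round(r[1],1),round(r[2],1))
b=box((.65,.69),(.1,.2),(.1805,.186)); rect("btop",b)
for lo,hi in [(.12,.13),(.13,.14),(.14,.15),(.155,.165),(.165,.175),(.175,.185)]:
    s=b[(b[:,1]>lo)&(b[:,1]<hi)]; 
    if len(s): print(lo,len(s),np.round(np.percentile(s[:,0],[2,50,98]),4))
g=box((.57,.645),(.12,.19),(.165,.21))
for x in np.arange(.585,.65,.01):
    s=g[abs(g[:,0]-x)<.005]
    if len(s): print("peg x",round(x,3),len(s),np.round([s[:,1].min(),s[:,1].max(),s[:,2].max()],4))
rect("plate z.26-.28",box((.53,.58),(.15,.3),(.2,.285)))
rect("plate top",box((.54,.575),(.21,.3),(.284,.296)))
rect("walls",box((.44,.56),(.15,.3),(.1,.2)))
rect("wallstop",box((.44,.545),(.15,.3),(.16,.18)))
```

```text
btop 615 [659.4 152. ] [50.9 18.7] 84.5
0.12 40 [0.6553 0.6599 0.6655]
0.13 109 [0.6557 0.6609 0.6665]
0.14 117 [0.6569 0.6618 0.6677]
0.155 127 [0.6583 0.6633 0.6687]
0.165 125 [0.6596 0.6642 0.6698]
0.175 35 [0.6601 0.6644 0.6703]
peg x 0.595 170 [0.1535 0.1655 0.1945]
peg x 0.605 200 [0.1521 0.1652 0.1942]
peg x 0.615 195 [0.1502 0.1642 0.1924]
peg x 0.625 184 [0.1496 0.1631 0.1888]
peg x 0.635 170 [0.1482 0.1619 0.1859]
peg x 0.645 82 [0.148  0.1611 0.1834]
plate z.26-.28 1972 [559.5 237.2] [33.6 36.3] 85.7
plate top 3364 [562.  230.2] [45.1 31.9] 63.5
walls 9274 [510.8 217.8] [80.7 91.1] 84.6
wallstop 981 [504.5 218.1] [80.4 73.7] 85.0
```

```bash
python3 -m jog '[{"rotation":[0,0,0],"translation":[3,-12,-6],"grip":0},{"rotation":[0,0,0],"translation":[7,-32,-16],"grip":0},{"rotation":[0,0,0],"translation":[11,-48,-24],"grip":0},{"rotation":[0,0,0],"translation":[11,-52,-26],"grip":0},{"rotation":[0,0,0],"translation":[11,-52,-26],"grip":0},{"rotation":[0,0,0],"translation":[21,-53,-29],"grip":0},{"rotation":[0,0,0],"translation":[31,-54,-32],"grip":0},{"rotation":[0,0,0],"translation":[41,-55,-35],"grip":0},{"rotation":[0,0,0],"translation":[46,-55,-36],"grip":0},{"rotation":[0,0,0],"translation":[51,-56,-38],"grip":0},{"rotation":[0,0,0],"translation":[51,-56,-38],"grip":0}]'
python3 - <<'E'
from h import *
a=[]
for c in ["wrist","side"]:
    p,d=imaging.camera(c)
    y,x=(200,280) if c=="wrist" else (190,190)
    a.append(cv2.resize(p[y:y+150,x:x+200,::-1],(400,300),interpolation=cv2.INTER_CUBIC))
cv2.imwrite("pics/c3.png",np.hstack(a))
E
```

```text
time: 9.3
ee_pos: [0.6055, 0.1579, 0.2204]
tcp_rot: [-179.9, 0.0, 85.2]
wrist_force: [0.1, 0.4, -2.5]
opening: 0.0087
grasp_force: 88.8
```

View pics/c3.png

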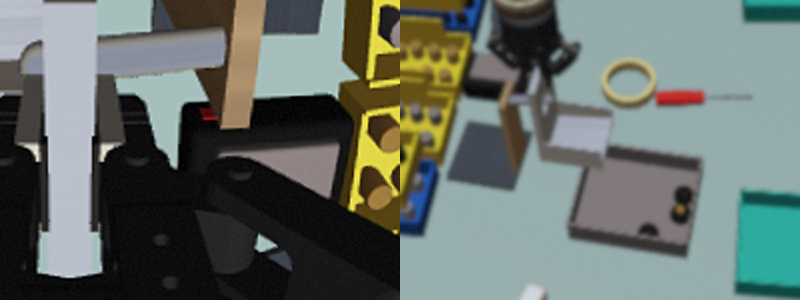

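The wrist crop shows the peg through the hole, with its tip at (30,58) in front of the plate, and no contact force. I'll continue.

```bash
python3 -m jog '[{"rotation":[0,0,0],"translation":[8,-1,-2],"grip":0},{"rotation":[0,0,0],"translation":[16,-2,-5],"grip":0},{"rotation":[0,0,0],"translation":[24,-2,-8],"grip":0},{"rotation":[0,0,0],"translation":[31,-3,-10],"grip":0},{"rotation":[0,0,0],"translation":[37,-4,-12],"grip":0},{"rotation":[0,0,0],"translation":[41,-4,-13],"grip":0},{"rotation":[0,0,0],"translation":[43,-4,-14],"grip":0},{"rotation":[0,0,0],"translation":[43,-4,-14],"grip":0}]'
python3 -m jog '[{"rotation":[0,0,0],"translation":[0,0,-2],"grip":0},{"rotation":[0,0,0],"translation":[0,0,-4],"grip":0},{"rotation":[0,0,0],"translation":[0,0,-6],"grip":0},{"rotation":[0,0,0],"translation":[0,0,-7],"grip":0},{"rotation":[0,0,0],"translation":[0,0,-7],"grip":0}]'
```

```text
time: 10.2
ee_pos: [0.6481, 0.1539, 0.207]
tcp_rot: [-180.0, 0.0, 85.2]
wrist_force: [-0.2, 0.4, -2.7]
opening: 0.0089
grasp_force: 88.8
time: 10.7
ee_pos: [0.6479, 0.1539, 0.2001]
tcp_rot: [-180.0, 0.0, 85.2]
wrist_force: [-0.0, -0.4, -1.6]
opening: 0.009
grasp_force: 88.8
```

```bash
python3 -m jog '[{"rotation":[0,0,0],"translation":[1,0,0],"grip":0},{"rotation":[0,0,0],"translation":[2,0,-0.5],"grip":0},{"rotation":[0,0,0],"translation":[3,0,-1],"grip":0},{"rotation":[0,0,0],"translation":[3,0,-1],"grip":0}]'
```

```text
time: 11.1
ee_pos: [0.6511, 0.1539, 0.1991]
tcp_rot: [-180.0, 0.0, 85.2]
wrist_force: [-0.0, 0.8, -2.7]
opening: 0.0088
grasp_force: 88.8
```

```bash
python3 -m jog '[{"rotation":[0,0,0],"translation":[0.7,0,-0.5],"grip":0},{"rotation":[0,0,0],"translation":[1.5,0,-1],"grip":0},{"rotation":[0,0,0],"translation":[1.5,0,-1],"grip":0}]'; python3 -m jog '[{"rotation":[0,0,0],"translation":[0.7,0,-0.5],"grip":0},{"rotation":[0,0,0],"translation":[1.5,0,-1],"grip":0},{"rotation":[0,0,0],"translation":[1.5,0,-1],"grip":0}]'
```

```text
time: 11.4
ee_pos: [0.6516, 0.1539, 0.1983]
tcp_rot: [-179.9, 0.0, 85.2]
wrist_force: [-6.1, 0.4, 0.0]
opening: 0.0084
grasp_force: 89.3
time: 11.7
ee_pos: [0.6519, 0.154, 0.1979]
tcp_rot: [-179.8, 0.0, 85.2]
wrist_force: [-12.9, 0.2, 4.0]
opening: 0.0088
grasp_force: 89.9
```

```bash
python3 -m jog '[{"rotation":[0,0,0],"translation":[-1.5,0,0],"grip":0},{"rotation":[0,0,0],"translation":[-1.5,0,-1],"grip":0},{"rotation":[0,0,0],"translation":[-1.5,0,-2],"grip":0},{"rotation":[0,0,0],"translation":[-1.5,0,-2],"grip":0}]'
```

```text
time: 12.1
ee_pos: [0.6517, 0.154, 0.1974]
tcp_rot: [180.0, -0.0, 85.2]
wrist_force: [-9.2, -0.1, 10.8]
opening: 0.009
grasp_force: 90.8
```

```bash
python3 -m jog '[{"rotation":[0,0,0],"translation":[-1,0,1],"grip":12},{"rotation":[0,0,0],"translation":[-1,0,1],"grip":18},{"rotation":[0,0,0],"translation":[-1,0,1],"grip":26},{"rotation":[0,0,0],"translation":[-1,0,1],"grip":30},{"rotation":[0,0,0],"translation":[-1,0,1],"grip":30},{"rotation":[0,0,0],"translation":[-1,0,1],"grip":30}]' 20
python3 - <<'E'
from h import *
p,d=imaging.camera("side"); cv2.imwrite("pics/c4.png",cv2.resize(p[190:290,210:330,::-1],(600,500),interpolation=cv2.INTER_CUBIC))
E
```

```text
time: 12.7
ee_pos: [0.6516, 0.1539, 0.1961]
tcp_rot: [-180.0, 0.0, 85.2]
wrist_force: [0.4, -0.0, 0.1]
opening: 0.0297
grasp_force: 0.0
```

View pics/c4.png

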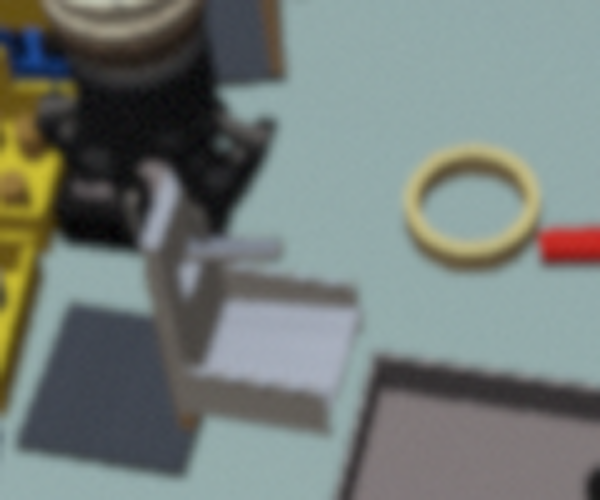

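The crop shows the scoop hanging on the peg (peg at (240,248)) with its plate against the board and no load on the gripper. I'll back the gripper straight up.

```bash
python3 -m jog '[{"rotation":[0,0,0],"translation":[0,0,8],"grip":30},{"rotation":[0,0,0],"translation":[0,0,20],"grip":30},{"rotation":[0,0,0],"translation":[0,0,40],"grip":30},{"rotation":[0,0,0],"translation":[0,0,70],"grip":30},{"rotation":[0,0,0],"translation":[0,0,100],"grip":30},{"rotation":[0,0,0],"translation":[-40,-20,120],"grip":30},{"rotation":[0,0,0],"translation":[-80,-60,120],"grip":30},{"rotation":[0,0,0],"translation":[-120,-100,120],"grip":30},{"rotation":[0,0,0],"translation":[-160,-140,120],"grip":30},{"rotation":[0,0,0],"translation":[-200,-180,120],"grip":30},{"rotation":[0,0,0],"translation":[-200,-220,120],"grip":30},{"rotation":[0,0,0],"translation":[-200,-250,120],"grip":30},{"rotation":[0,0,0],"translation":[-200,-250,120],"grip":30},{"rotation":[0,0,0],"translation":[-200,-250,120],"grip":30}]'
python3 - <<'E'
from h import *
a=[]
for c in ["top","side"]:
    p,d=imaging.camera(c); P=cloud(c,d).reshape(-1,3); P=P[~np.isnan(P[:,0])]
    q=P[(P[:,0]>.63)&(P[:,0]<.68)&(P[:,1]>.1)&(P[:,1]<.21)&(P[:,2]>.19)&(P[:,2]<.25)]
    print(c,len(q),cv2.minAreaRect((q[:,:2]*1000).astype(np.float32)),q[:,2].max())
    y,x=(100,200) if c=="top" else (190,190)
    a.append(cv2.resize(p[y:y+150,x:x+200,::-1],(400,300),interpolation=cv2.INTER_CUBIC))
cv2.imwrite("pics/c5.png",np.hstack(a))
E
```

```text
time: 14.15
ee_pos: [0.4513, -0.0968, 0.317]
tcp_rot: [179.9, -0.0, 85.1]
wrist_force: [-0.1, -0.2, 0.7]
opening: 0.0303
grasp_force: 0.0
top 180 ((649.95068359375, 153.97454833984375), (80.32606506347656, 11.547490119934082), 83.56552124023438) 0.23654297339823338
side 218 ((651.0386962890625, 153.4240264892578), (85.85547637939453, 13.134834289550781), 85.28954315185547) 0.23621042619262034
```

View pics/c5.png

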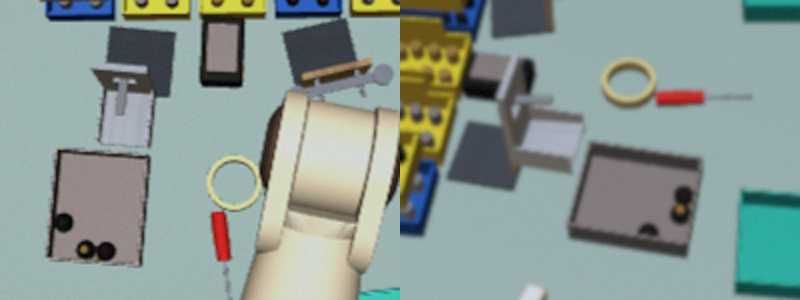

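The views show the scoop hanging upright and flush on the peg, with the three knobs in the tray at (63,222), (85,250) and (107,250) in the top crop. Everything else is where it started, so I'll hand in the job.

```bash
python3 -c "
from workcell import bot; print(bot.job_done())"
```

```text
the job is handed in; nothing more can be done
None
```

The three knobs are in the grey tray, the empty scoop hangs upright and flat against the board on the peg with the gripper clear, and I handed the job in after about 14 s on the robot's clock.

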